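Roll the plunger onto the camera's focus line

TASK

The white ceramic pump plunger is to be photographed for wear. With a fingertip, roll it over the pad, without picking it up, until it lies along the yellow line and covers it, and leave it at rest there; then press the green capture button fully down and let it up again. Leave the black plunger and everything else where they are.

Things in the scene. Friction and masses are not known exactly. Their poses are not given: they have to be found in the camera images.
- white_plunger: white polished ceramic rod (slippery) lying on the pad, 28 mm thick, 100 mm long, plus a steel head (18 mm thick, 20 mm long) beyond its +y end; 360 g. Origin on the axis, mid-length of the white part, 14 mm above the pad. y runs along the rod to the head; x and z turn as it rolls. Starts nearly parallel to the line, 65 to 85 mm to one side. Let go at slow speed, it stops within a few mm
- white_plunger_head (a point): on the white rod's axis, at the end of the white part next to the steel head (50 mm from the middle)
- white_plunger_foot (a point): on the white rod's axis, at its other end face (50 mm from the middle)
- black_plunger: black ceramic plunger of the same shape and size, lying on the pad on the other side of the line; to be left alone. Origin and y axis as for the white one
- line_mid (a point): middle of the yellow line (6 by 210 mm) on the pad, 15 mm above the bench. y runs along the line, x across it, z up. The level blue-grey pad, 235 (x) by 295 mm (y), is centred here on a fixed aluminium base 260 by 320 mm. A camera on a post of this base begins 250 mm out towards +x and -y (37 degrees from x), at most 190 mm above the bench
- capture_top (a point): centre of the green button's top face (32 mm across), facing up 54 mm above the bench, on a fixed grey box 80 by 100 mm with its top 32 mm above the bench
- capture (a joint): travel of the green button, m: 0 up, 0.006 fully down; a spring (1.2 N at first, 4 N fully down) brings it back up
- seal_ring: brass seal ring, 28 mm across, 12 mm high, lying on the pad near the line's end on the side away from the steel heads; to be left alone. Origin at the centre of its underside
- wrench: steel wrench, 170 mm, lying flat on the bench; to be left alone. Origin at the centre of its underside
- caliper: caliper with black display, 235 mm, lying flat on the bench; to be left alone. Origin at the centre of its underside
- grease_jar: white jar with blue lid, 60 mm across, 55 mm high; to be left alone. Origin at the centre of its underside
- amber_bottle: amber bottle with blue cap, 64 mm across, 150 mm high; to be left alone. Origin at the centre of its underside
- clear_bottle: clear bottle with blue cap, 68 mm across, 160 mm high; to be left alone. Origin at the centre of its underside
- beaker: small clear open beaker, 66 mm across, 85 mm high; to be left alone. Origin at the centre of its underside

How it is judged:
By the outcome, as a careful person would: the job done as asked, in the order asked, and still so for the second after the job is handed in, with the robot touching nothing.
It also fails if it takes over 50 s, if anything falls off the work surface, if the arm or the gripper's body presses on something with over 40 N, if the wrist force passes 120 N, or if a joint passes its speed limit or range.

ROBOT

A 7-joint arm with a two-finger parallel gripper is mounted at the origin on the work surface. World frame = base frame: x ahead of the robot, y to its left, z up, the work surface at z = 0. Lengths are in m, angles in rad, forces in N, time in s.
With the tool pointing down it reaches from about 0.425 to 0.875 m from the base axis. Payload 4.7 kg.
Tool frame: the origin (TCP) lies between the finger pads; the fingertips stand 14 mm ahead of it and the grasp point (between the pads) lies 5 mm behind it; z points along the fingers, y is the line along which they close (so a half turn about z gives the same grasp; the last joint's range is limited). The gripper opens to 87 mm and grips with 3 to 60 N. Pads are 19 mm wide; open, the fingers measure 117 mm over their backs; the gripper's body (75 mm by 190 mm) begins 51 mm behind the grasp point.
Start: joints at [-1.264, 0.321, -0.07, 1.45, 0.023, 1.371, -0.057], TCP at [0.188, 0.622, 0.237] pointing down, gripper open.
Joint ranges: [-2.86, 2.86], [-0.3, 2.09], [-1.38, 1.24], [0.06, 2.45], [-1.56, 4.7], [0.09, 2.05], [-2.69, 2.69]. Speed limits (rad/s): [2.57, 2.57, 3.14, 3.14, 3.14, 3.14, 3.14].

INTERFACE

Orientations are given as a rotation vector (axis times angle).
In Python, from bench import ctrl gives the robot as it stands.
- The arm moves only by the shell command python3 -m inch 'ROWS' [OPENING] [FORCE]. ROWS is JSON, a list of rows, each a list of 6 numbers: the shift along the world's x, y, z in mm, then the turn, a rotation vector about the world's x, y, z in degrees. In form: [[tx, ty, tz, rx, ry, rz], ...]. A call has 1 to 20 rows; each row is the pose to reach, as a shift and turn from the pose commanded when the call began; what a row does not reach only later rows make up. A row lasts 1/8 s, in which the tool goes at most 62.5 mm and 10.7 degrees, less where a joint would pass 70% of its speed; a pose out of reach is approached as far as the arm can. A call with a gripper value outside its range is refused whole. OPENING is the finger opening in mm, from 0 to 87, set as the call begins (- or left out, the last holds). The fingers move at their own pace and stop on an object; FORCE is the grip in N (left out, the last holds). Time passes only in rows, so rows that repeat a pose let the fingers close. It gives the time, the measured TCP pose, the force, the opening and the grip force at its end, in the units of the state.
- ctrl.get_state(): the state, without advancing time (a new reading comes with each control period).
- ctrl.get_image(name): name is "side" or "top"; returns (picture, depth): 480x640x3 uint8, red, green, blue; 480x640 float32, m along the optical axis (not along the pixel's ray), 0 where there is no reading.
- ctrl.camera_params(name): a dict with "mtx" (3x3 intrinsics, pixels), "dist_coeffs" ([k1, k2, p1, p2, k3] as OpenCV has them; the pictures are not rectified), "T" (4x4, takes a point from camera to world coordinates). Camera axes: x right, y down, z forward; pixel columns grow to the right and rows downward; lengths in m; the calibration is good to about 2 mm. A picture is of the moment at which its call begins. camera_params takes no time and is no camera call.
- ctrl.close_job(): hands the job in; it is judged then, once.
The state is a dict: "time": time; "joint_positions": joint angles; "qd": joint speeds; "joint_torque": joint torques, N m; "position": TCP position; "tool_rot": TCP orientation; "ft_force": force on the tool from outside, world axes, zero at the start; "torque": the same for the moment, N m; "grip_width": opening from 0.0 (shut) to 1.0 (fully open); "grip_force": force on a finger pad.
Only numpy, scipy, OpenCV 4.12 (cv2) and the standard library are available. Lean on these libraries where they do the work, as an engineer would, in place of code of your own. Each camera call takes 0.05 s, during which the arm holds its last target. There are 200 camera calls.

## Working session

There is one attempt and no reset: what is moved stays moved. The work goes in short steps, Python scripts to look and compute and a shell command to move; the robot and the scene stay as the last step left them, time stands still between calls to the robot, and variables do not carry over. Pictures are saved under pics/ and viewed, at most 10 in all, crops included, and the job is handed in when it is done.

```bash
mkdir -p pics; cat > h.py <<'E'
import numpy as np, cv2
from bench import ctrl
def snap(name,fn):
    im,d=ctrl.get_image(name); np.savez('pics/'+fn,im=im,d=d); cv2.imwrite(f'pics/{fn}.png',im[:,:,::-1]); return im,d
def w(name,uv,z):
    """pixels -> world at height z"""
    c=ctrl.camera_params(name); T=np.array(c['T'])
    p=cv2.undistortPoints(np.array(uv,float).reshape(-1,1,2),np.array(c['mtx']),np.array(c['dist_coeffs']))[:,0]
    r=np.c_[p,np.ones(len(p))]@T[:3,:3].T; o=T[:3,3]
    return o+r*((z-o[2])/r[:,2])[:,None]
def wd(name,uv,d):
    c=ctrl.camera_params(name); T=np.array(c['T'])
    p=cv2.undistortPoints(np.array(uv,float).reshape(-1,1,2),np.array(c['mtx']),np.array(c['dist_coeffs']))[:,0]
    return (np.c_[p,np.ones(len(p))]*np.array(d)[:,None])@T[:3,:3].T+T[:3,3]
E
python3 - <<'E'
from h import *
np.set_printoptions(precision=4,suppress=True)
for n in('top','side'): snap(n,n+'0'); print(np.array(ctrl.camera_params(n)['T']))
print(ctrl.get_state())
E
```

```text
[[ 0.0203 -0.9777  0.209   0.1933]
 [-0.9998 -0.0199  0.0038 -0.0291]
 [ 0.0005 -0.2091 -0.9779  1.53  ]
 [ 0.      0.      0.      1.    ]]
[[-0.9875 -0.1228  0.099   0.331 ]
 [-0.1567  0.6893 -0.7073  1.1067]
 [ 0.0186 -0.714  -0.6999  1.2105]
 [ 0.      0.      0.      1.    ]]
{'time': 0.1, 'joint_positions': array([-1.2639,  0.3218, -0.0701,  1.4516,  0.0226,  1.3708, -0.0569]), 'qd': array([-0.0001, -0.0023,  0.0006, -0.0027, -0.0011, -0.0007,  0.0003]), 'joint_torque': array([ -0.0001, -49.2573,  -0.4058, -31.3399,  -0.0641,   0.0395,
         0.0001]), 'position': array([0.1875, 0.6219, 0.2356]), 'tool_rot': array([-0.4582, -3.1078,  0.0027]), 'ft_force': array([-0.1553, -0.8904, -0.2258]), 'torque': array([-0.0058,  0.0422,  0.0141]), 'grip_force': 0.0, 'grip_width': 1.003251051108976}
```

View pics/top0.png

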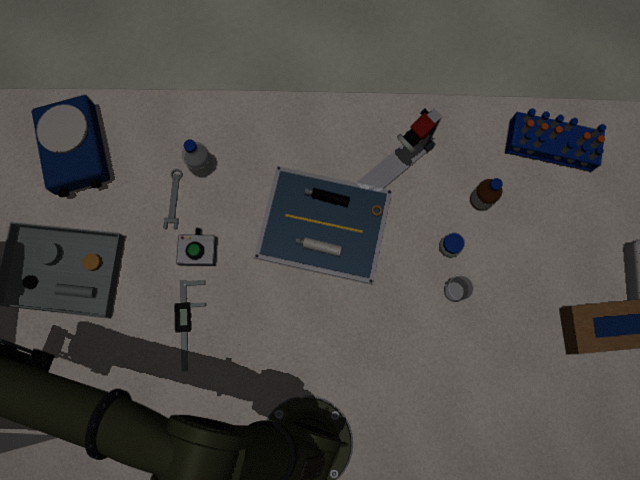

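View pics/side0.png

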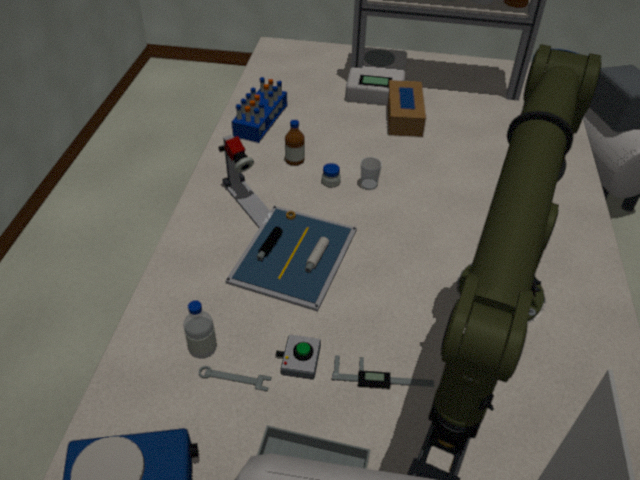

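The top view shows the yellow line from (286,216) to (362,231), with the white rod at (297–341, 240–252) and its head to the left. The black rod is at (306–350, 190–204), the ring at (376,210) and the green button at (194,250). Next I'll measure these.

```bash
cat > m.py <<'E'
from h import *
np.set_printoptions(precision=4,suppress=True)
def meas(n,im,white=True,box=None):
    hsv=cv2.cvtColor(im,cv2.COLOR_RGB2HSV).astype(int); H,S,V=hsv[...,0],hsv[...,1],hsv[...,2]
    x0,y0,x1,y1=box; B=np.zeros(H.shape,bool); B[y0:y1,x0:x1]=1
    def fit(mask,z,lab):
        v,u=np.nonzero(mask&B)
        if len(u)<8: print(lab,'few',len(u)); return
        P=w(n,np.c_[u,v],z)[:,:2]; c=P.mean(0); U,s,Vt=np.linalg.svd(P-c); a=Vt[0]; a=a*np.sign(a[1])
        t=(P-c)@a; q=(P-c)@[a[1],-a[0]]
        print(n,lab,len(u),'c',c,'ang',np.degrees(np.arctan2(a[1],a[0])),'t',t.min(),t.max(),'q',q.min(),q.max()); return c,a
    L=fit((H>15)&(H<35)&(S>130)&(V>80),.015,'line')
    W=fit((S<60)&(V>125),.029,'white')
    return L,W
E
python3 - <<'E'
from m import *
for n,box in(('top',(285,205,366,262)),('side',(272,222,332,282))):
    z=np.load(f'pics/{n}0.npz'); im,d=z['im'],z['d']
    L,W=meas(n,im,box=box)
    print('rod rel line', (W[0]-L[0])@[L[1][1],-L[1][0]],(W[0]-L[0])@L[1])
    hsv=cv2.cvtColor(im,cv2.COLOR_RGB2HSV); m=cv2.inRange(hsv,(45,120,40),(80,255,255)); 
    k,l,st,ce=cv2.connectedComponentsWithStats(m); 
    for i in range(1,k):
        if st[i,4]>40: print('green',st[i],ce[i],w(n,[ce[i]],.054))
    v,u=np.nonzero((hsv[...,2]>125)&(hsv[...,1]<60)); s=(u>box[0])&(u<box[2])&(v>box[1])&(v<box[3]); P=wd(n,np.c_[u,v][s],d[v[s],u[s]]); print('rod z',np.percentile(P[:,2],[5,50,95]))
    c=im[box[1]-40:box[3]+20,box[0]-20:box[2]+40]; c=cv2.resize(c,None,fx=4,fy=4,interpolation=cv2.INTER_CUBIC); cv2.imwrite(f'pics/{n}c.png',c[:,:,::-1]); print(c.shape)
E
```

```text
top line 174 c [ 0.5581 -0.0325] ang 78.55670930449948 t -0.10429036333640566 0.10472949282232288 q -0.003034269209361262 0.003109762918886016
white few 0Traceback (most recent call last):
  File "<stdin>", line 5, in <module>
TypeError: 'NoneType' object is not subscriptable
```

```bash
python3 - <<'E'
import numpy as np
im=np.load('pics/top0.npz')['im']; print(im[246,290:346:3].tolist()); print(im[236:258,325].tolist())
E
sed -i 's/(S<60)&(V>125)/(S<95)\&(V>100)/' m.py
python3 - <<'E'
from m import *
for n,box in(('top',(285,205,366,262)),('side',(272,222,332,282))):
    z=np.load(f'pics/{n}0.npz'); im,d=z['im'],z['d']
    L,W=meas(n,im,box=box)
    if W: print('rod rel line', (W[0]-L[0])@[L[1][1],-L[1][0]],(W[0]-L[0])@L[1])
    hsv=cv2.cvtColor(im,cv2.COLOR_RGB2HSV); m=cv2.inRange(hsv,(45,120,40),(80,255,255)); 
    k,l,st,ce=cv2.connectedComponentsWithStats(m); 
    for i in range(1,k):
        if st[i,4]>40: print('green',st[i],ce[i],w(n,[ce[i]],.054))
    c=im[box[1]-40:box[3]+20,box[0]-20:box[2]+40]; c=cv2.resize(c,None,fx=5,fy=5,interpolation=cv2.INTER_CUBIC); cv2.imwrite(f'pics/{n}c.png',c[:,:,::-1]); print(c.shape)
E
```

```text
[[36, 46, 58], [35, 47, 57], [35, 46, 56], [36, 47, 58], [39, 45, 51], [73, 68, 66], [83, 79, 76], [85, 82, 80], [94, 90, 88], [97, 93, 90], [105, 104, 100], [108, 105, 100], [102, 98, 93], [95, 90, 87], [89, 86, 82], [83, 79, 76], [72, 68, 64], [53, 51, 53], [32, 44, 52]]
[[34, 46, 56], [34, 46, 56], [33, 44, 54], [33, 44, 55], [34, 48, 58], [36, 44, 54], [57, 59, 60], [80, 74, 70], [86, 84, 80], [95, 90, 88], [105, 98, 97], [109, 106, 101], [89, 85, 82], [85, 82, 80], [86, 83, 79], [74, 71, 69], [46, 44, 42], [35, 41, 48], [34, 46, 56], [38, 49, 60], [36, 46, 59], [36, 49, 58]]
top line 174 c [ 0.5581 -0.0325] ang 78.55670930449948 t -0.10429036333640566 0.10472949282232288 q -0.003034269209361262 0.003109762918886016
top white 90 c [ 0.4912 -0.0333] ang 74.61750238607307 t -0.04381045152459778 0.05195503748184477 q -0.0047296146136322935 0.004710011838667799
rod rel line -0.06542949456602702 -0.014102187426240975
green [188 244  12  12 109] [193.3486 249.2844] [[0.4723 0.3006 0.054 ]]
(585, 705, 3)
side line 140 c [ 0.5594 -0.0271] ang 78.60256957127359 t -0.10997611153081531 0.09859401654357333 q -0.0038881407071804136 0.003538338883562259
side white 236 c [ 0.4856 -0.0272] ang 101.5697956964082 t -0.12069020547225406 0.10288808612560982 q -0.038233689075254325 0.032209328536741515
rod rel line -0.07230785550622064 -0.014694375268930315
green [296 343  14  13 140] [302.7214 348.3357] [[0.4729 0.3056 0.054 ]]
(600, 600, 3)
```

View pics/topc.png

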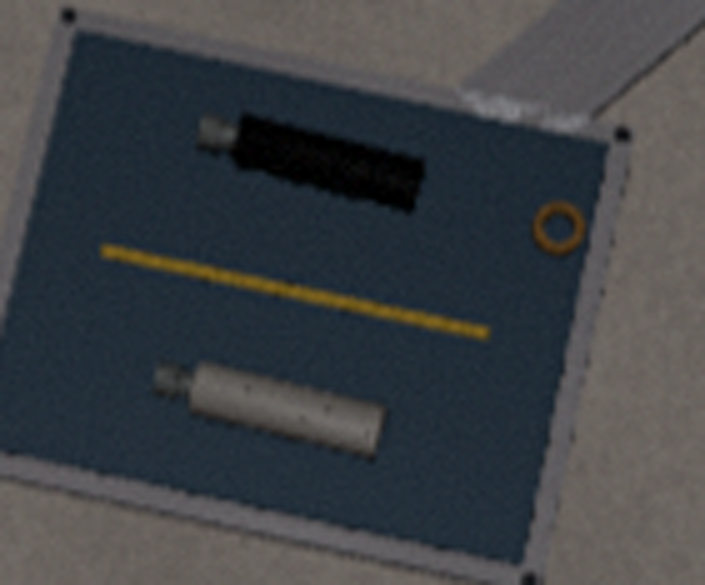

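The crop confirms it: the white rod lies on the robot side of the line at about a 4° yaw to it, with its head towards +y. Next I'll refine the rod mask and get both end points.

```bash
sed -i "s/^    W=.*/    R=im.astype(int); W=fit((R[...,0]-R[...,2]>-2)\&(V>wv)\&(S<95),.029,'white')/; s/white=True,box=None/box,wv/" m.py
python3 - <<'E'
from m import *
for n,box,wv in(('top',(285,205,366,262),63),('side',(272,222,332,282),110)):
    im=np.load(f'pics/{n}0.npz')['im']
    L,W=meas(n,im,box,wv)
    if W: print('rod rel line', (W[0]-L[0])@[L[1][1],-L[1][0]],(W[0]-L[0])@L[1])
print(w('top',[[400,190],[420,130],[297,240]],.05)) 
z=np.load('pics/side0.npz')['im']; print(z[252,300:335:2].tolist())
E
```

```text
top line 174 c [ 0.5581 -0.0325] ang 78.55670930449948 t -0.10429036333640566 0.10472949282232288 q -0.003034269209361262 0.003109762918886016
top white 355 c [ 0.4931 -0.0276] ang 79.54424651463127 t -0.05224644293901058 0.08383229912294055 q -0.05830368987615975 0.06565323259632673
rod rel line -0.06464980944603545 -0.008039827107129777
side line 140 c [ 0.5594 -0.0271] ang 78.60256957127359 t -0.10997611153081531 0.09859401654357333 q -0.0038881407071804136 0.003538338883562259
side white 170 c [ 0.4895 -0.0325] ang 95.10904517911047 t -0.05201670864239344 0.10587653471155226 q -0.038477742126621244 0.02323018726928213
rod rel line -0.06744174962666731 -0.019141786854842534
[[ 0.6427 -0.2319  0.05  ]
 [ 0.8127 -0.2878  0.05  ]
 [ 0.5029  0.035   0.05  ]]
[[38, 58, 68], [42, 62, 71], [39, 58, 71], [44, 62, 76], [36, 53, 70], [40, 58, 71], [95, 96, 91], [121, 117, 112], [129, 122, 115], [119, 116, 109], [111, 107, 104], [80, 80, 74], [38, 49, 60], [35, 59, 70], [36, 53, 68], [40, 57, 72], [42, 61, 73], [38, 56, 69]]
```

View pics/sidec.png

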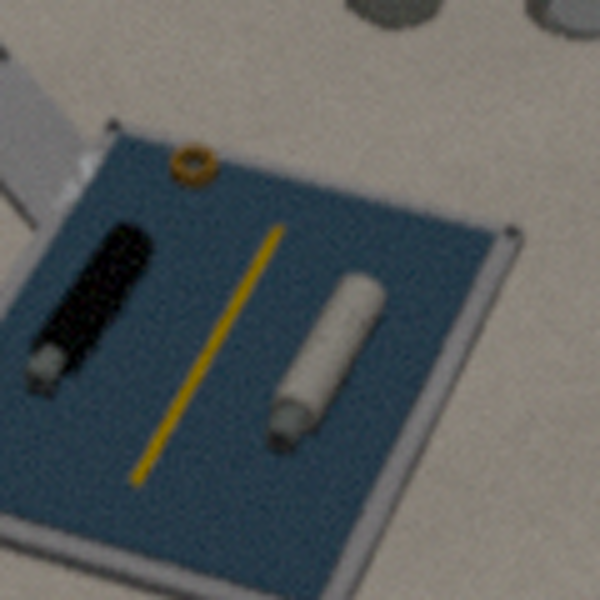

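```bash
cat > m.py <<'E'
from h import *
np.set_printoptions(precision=4,suppress=True)
def big(m):
    k,l,st,ce=cv2.connectedComponentsWithStats(m.astype(np.uint8),connectivity=4); return l==1+np.argmax(st[1:,4])
def meas(n,im,box):
    x0,y0,x1,y1=box; im=im[y0:y1,x0:x1]; R=im.astype(int)
    hsv=cv2.cvtColor(im,cv2.COLOR_RGB2HSV).astype(int); H,S,V=hsv[...,0],hsv[...,1],hsv[...,2]
    def fit(mask,z,lab):
        v,u=np.nonzero(mask); P=w(n,np.c_[u+x0,v+y0],z)[:,:2]; c=P.mean(0); a=np.linalg.svd(P-c)[2][0]; a=a*np.sign(a[1])
        t=(P-c)@a; q=(P-c)@[a[1],-a[0]]; c=c+a*(t.min()+t.max())/2
        print(n,lab,len(u),'c',c,'ang %.2f'%np.degrees(np.arctan2(a[1],a[0])),'t',np.ptp(t),'q',np.ptp(q)); return c,a
    lm=(H>15)&(H<35)&(S>130)&(V>60)
    L=fit(lm,.015,'line') if lm.sum()>60 else None
    W=fit(big((R[...,0]-R[...,2]>-3)&(V>{'top':48,'side':80}[n])&(S<95)),.029,'white')
    return L,W
LINE={'top':(np.array([.5581,-.0325]),np.radians(78.557)),'side':(np.array([.5594,-.0271]),np.radians(78.603))}
def rel(n,W):
    c,t=LINE[n]; a=np.array([np.cos(t),np.sin(t)]); x=np.array([a[1],-a[0]])
    for s in(.05,0,-.05):
        p=W[0]+s*W[1]-c; print('  %+.2f x %.1f y %.1f mm'%(s,p@x*1e3,p@a*1e3))
E
python3 - <<'E'
from m import *
for n,box in(('top',(288,225,352,262)),('side',(290,230,332,274))):
    im=np.load(f'pics/{n}0.npz')['im']
    L,W=meas(n,im,box); rel(n,W)
E
```

```text
top white 399 c [ 0.4943 -0.0209] ang 76.79 t 0.11790553510617416 q 0.026412391988587133
  +0.05 x -63.3 y 48.7 mm
  +0.00 x -64.9 y -1.3 mm
  -0.05 x -66.4 y -51.3 mm
side line 78 c [ 0.5524 -0.0611] ang 78.68 t 0.12520554168336046 q 0.007288787624851838
side white 253 c [ 0.4909 -0.0384] ang 77.41 t 0.10249872372701277 q 0.026041181361344607
  +0.05 x -63.9 y 25.4 mm
  +0.00 x -64.9 y -24.6 mm
  -0.05 x -66.0 y -74.6 mm
```

```bash
python3 -m inch '[[25,-55,0,0,0,2],[50,-110,0,0,0,4],[75,-165,0,0,0,5.5],[105,-220,0,0,0,5.5],[135,-270,0,0,0,5.5],[165,-320,0,0,0,5.5],[190,-370,0,0,0,5.5],[210,-425,0,0,0,5.5],[230,-480,0,0,0,5.5],[245,-535,0,0,0,5.5],[255,-590,0,0,0,5.5],[260,-635,0,0,0,5.5],[260,-640,0,0,0,5.5],[260,-640,0,0,0,5.5]]' 60 20
```

```text
time: 1.85
position: [0.4474, -0.0173, 0.2364]
tool_rot: [-0.309, -3.126, -0.001]
ft_force: [-0.1, 0.7, -0.0]
grip_width: 0.694
grip_force: 0.0
```

```bash
python3 -m inch '[[-1,-7,-50,0,0,0],[-1,-7,-100,0,0,0],[-1,-7,-150,0,0,0],[-1,-7,-185,0,0,0],[-1,-7,-199,0,0,0],[-1,-7,-199,0,0,0],[-1,-7,-199,0,0,0]]'
python3 - <<'E'
from h import *
im,d=snap('side','s1'); c=cv2.resize(im[200:300,230:360],None,fx=5,fy=5,interpolation=cv2.INTER_CUBIC); cv2.imwrite('pics/s1c.png',c[:,:,::-1])
E
```

```text
time: 2.72
position: [0.4479, -0.0242, 0.0389]
tool_rot: [0.307, 3.124, 0.001]
ft_force: [0.5, 1.0, 0.3]
grip_width: 0.689
grip_force: 0.0
```

View pics/s1c.png

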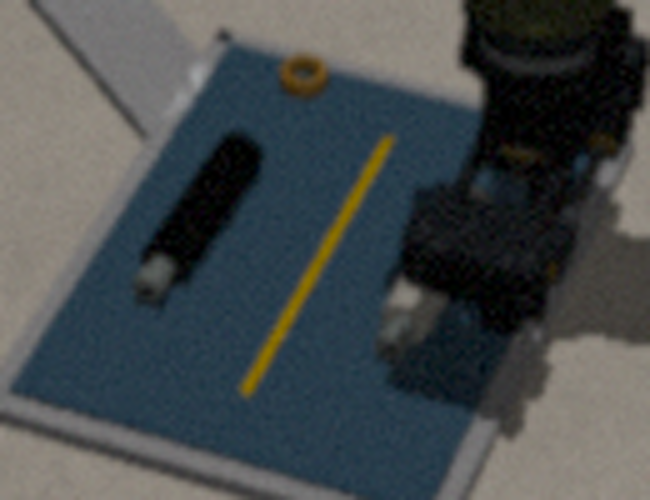

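The fingers are down behind the rod on the robot side, clear of everything else. I'll push slowly about 38 mm, stop short, then look.

```bash
python3 -m inch '[[10,-2,-2,0,0,0],[17,-3.5,-2,0,0,0],[19.5,-4,-2,0,0,0],[22.5,-4.5,-2,0,0,0],[25.5,-5,-2,0,0,0],[28.5,-5.5,-2,0,0,0],[31.5,-6.5,-2,0,0,0],[34.5,-7,-2,0,0,0],[37.5,-7.5,-2,0,0,0],[40,-8,-2,0,0,0],[43,-8.5,-2,0,0,0],[46,-9.5,-2,0,0,0],[49,-10,-2,0,0,0],[52,-10.5,-2,0,0,0],[55,-11,-2,0,0,0],[57,-11.5,-2,0,0,0],[58,-11.5,-2,0,0,0],[59,-12,-2,0,0,0],[59,-12,-2,0,0,0],[59,-12,-2,0,0,0]]'
python3 - <<'E'
from h import *
print(ctrl.get_state()['ft_force'])
for n,b in(('side',(200,300,230,360)),('top',(180,280,250,380))):
    im,d=snap(n,n+'2'); 
    if n=='side': A=im[200:300,240:350]
    else: A=np.hstack([A,im[180:280,280:390]])
cv2.imwrite('pics/c2.png',cv2.resize(A,None,fx=3.6,fy=3.6,interpolation=cv2.INTER_CUBIC)[:,:,::-1])
E
```

```text
time: 5.28
position: [0.5057, -0.0366, 0.0356]
tool_rot: [0.309, 3.126, 0.0]
ft_force: [0.3, 0.6, -0.6]
grip_width: 0.692
grip_force: 0.0
[ 0.25972232  0.62387453 -0.61845092]
```

View pics/c2.png

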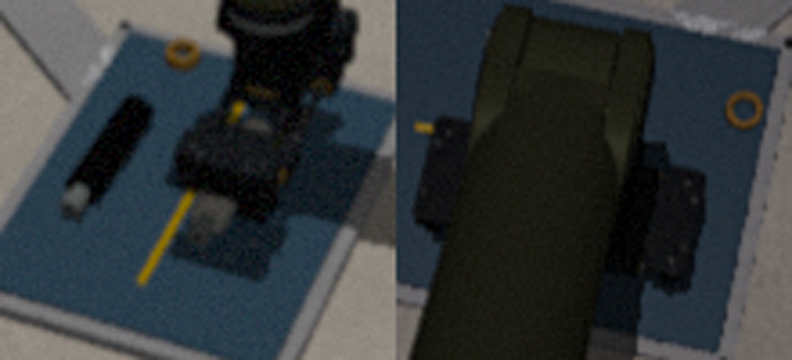

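The rod rolls ahead of the fingers, still short of the line. I'll push 20 mm more, decelerating, then back off, swing clear and measure.

```bash
python3 -m inch '[[2,-0.5,0,0,0,0],[5,-1,0,0,0,0],[8,-1.5,0,0,0,0],[11,-2,0,0,0,0],[13.5,-2.5,0,0,0,0],[15.5,-3,0,0,0,0],[17,-3.5,0,0,0,0],[18,-3.5,0,0,0,0],[19,-4,0,0,0,0],[19.5,-4,0,0,0,0],[19.5,-4,0,0,0,0],[19.5,-4,0,0,0,0],[14.5,-3,0,0,0,0],[-5,1,0,0,0,0],[-25,5,10,0,0,0],[-40,8,50,0,0,0],[-50,10,100,0,0,0],[-60,50,140,0,0,0],[-60,100,170,0,0,0],[-60,150,190,0,0,0]]'
python3 -m inch '[[0,50,0,0,0,0],[0,70,0,0,0,0],[0,70,0,0,0,0]]'
cat > look.py <<'E'
import sys
from m import *
k=sys.argv[1]; ims={}
for n in('top','side'):
    im,d=snap(n,n+k); ims[n]=im
    b={'top':(300,205,370,245),'side':(270,225,315,280)}[n]
    try: L,W=meas(n,im,b); rel(n,W)
    except Exception as e: print(n,e)
A=np.hstack([ims['side'][200:300,240:350],ims['top'][180:280,280:390]])
cv2.imwrite(f'pics/c{k}.png',cv2.resize(A,None,fx=3.6,fy=3.6,interpolation=cv2.INTER_CUBIC)[:,:,::-1])
E
python3 look.py 3
```

```text
time: 7.88
position: [0.4457, 0.1147, 0.2276]
tool_rot: [0.309, 3.124, 0.004]
ft_force: [0.3, -0.4, 0.8]
grip_width: 0.691
grip_force: 0.0
time: 8.25
position: [0.4451, 0.1837, 0.2251]
tool_rot: [-0.305, -3.126, 0.002]
ft_force: [-1.2, -0.7, 0.4]
grip_width: 0.688
grip_force: 0.0
top white 389 c [ 0.5489 -0.0397] ang 77.41 t 0.10596790330013016 q 0.026960712052018415
  +0.05 x -6.6 y 41.1 mm
  +0.00 x -7.6 y -8.9 mm
  -0.05 x -8.6 y -58.8 mm
side white 218 c [ 0.5502 -0.0482] ang 75.07 t 0.1176681595083329 q 0.027731067301324866
  +0.05 x -1.8 y 27.4 mm
  +0.00 x -4.9 y -22.5 mm
  -0.05 x -8.0 y -72.4 mm
```

View pics/c3.png

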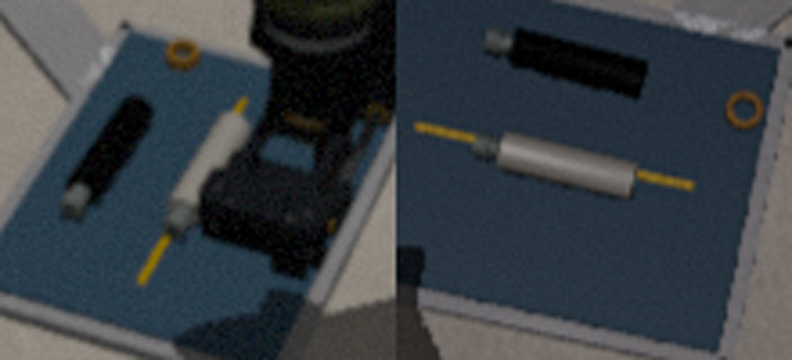

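The top view puts the rod 7.6 mm short of the line and about 1° off in yaw. The contact offset is about 23 mm, so I'll do a final slow push of about 7 mm with the tool turned 1.2°.

```bash
python3 -m inch '[[0,-60,0,0,0,1.2],[0,-120,0,0,0,1.2],[10,-170,0,0,0,1.2],[20,-212,-20,0,0,1.2],[25,-213,-75,0,0,1.2],[30,-214,-130,0,0,1.2],[30,-214,-175,0,0,1.2],[30,-214,-190,0,0,1.2],[45,-217,-190,0,0,1.2],[60,-220,-190,0,0,1.2],[70,-222,-190,0,0,1.2],[75,-223,-190,0,0,1.2],[78,-224,-190,0,0,1.2],[80,-224,-190,0,0,1.2],[81.5,-224.5,-190,0,0,1.2],[83,-224.5,-190,0,0,1.2],[84,-225,-190,0,0,1.2],[85,-225,-190,0,0,1.2],[86,-225,-190,0,0,1.2],[86,-225,-190,0,0,1.2]]'
python3 -m inch '[[0,0,0,0,0,0],[0,0,0,0,0,0],[-3,0.5,0,0,0,0],[-15,3,0,0,0,0],[-40,8,10,0,0,0],[-60,12,50,0,0,0],[-70,15,100,0,0,0],[-75,55,140,0,0,0],[-80,110,170,0,0,0],[-80,165,190,0,0,0],[-80,225,190,0,0,0],[-80,240,190,0,0,0],[-80,240,190,0,0,0]]'
python3 look.py 4
```

```text
time: 10.85
position: [0.5318, -0.0417, 0.0356]
tool_rot: [0.276, 3.129, 0.0]
ft_force: [-0.2, -0.3, 0.2]
grip_width: 0.692
grip_force: 0.0
time: 12.48
position: [0.4508, 0.1985, 0.225]
tool_rot: [-0.273, -3.129, 0.002]
ft_force: [0.2, -1.2, 0.1]
grip_width: 0.689
grip_force: 0.0
top white 387 c [ 0.5563 -0.0413] ang 77.41 t 0.10596805222113655 q 0.02703538492007751
  +0.05 x 1.0 y 41.0 mm
  +0.00 x 0.0 y -9.0 mm
  -0.05 x -1.0 y -59.0 mm
side white 255 c [ 0.5563 -0.0457] ang 76.51 t 0.1255877512663064 q 0.02712456965123479
  +0.05 x 2.5 y 31.1 mm
  +0.00 x 0.6 y -18.9 mm
  -0.05 x -1.2 y -68.9 mm
```

View pics/c4.png

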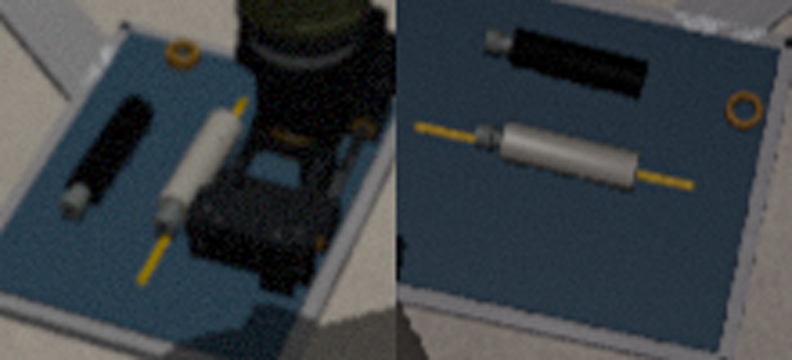

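The rod is centred on the line: 0.0 mm at mid-length and about ±1 mm at the ends. The black plunger and ring haven't moved. Next I'll close the fingers, go over the green button and press it.

```bash
python3 -m inch '[[5,40,0,0,0,0],[15,80,0,0,0,0],[22,104,-30,0,0,0],[22,104,-80,0,0,0],[22,104,-120,0,0,0],[22,104,-140,0,0,0],[22,104,-148,0,0,0],[22,104,-148,0,0,0],[22,104,-148,0,0,0]]' 0 20
python3 - <<'E'
from h import *
im,d=snap('side','b5'); cv2.imwrite('pics/b5c.png',cv2.resize(im[290:400,240:360],None,fx=5,fy=5,interpolation=cv2.INTER_CUBIC)[:,:,::-1])
E
```

```text
time: 13.7
position: [0.4746, 0.3024, 0.0789]
tool_rot: [0.277, 3.128, 0.003]
ft_force: [0.1, -0.8, 0.1]
grip_width: 0.006
grip_force: 0.0
```

View pics/b5c.png

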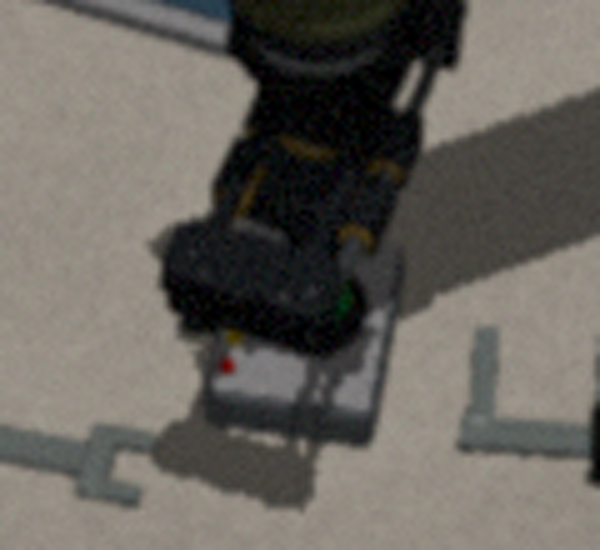

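The fingertip is over the button, with only its -x edge showing past the gripper at crop (345,298). Pressing slowly.

```bash
python3 -m inch '[[-1.5,0.5,-6,0,0,0],[-1.5,0.5,-10,0,0,0],[-1.5,0.5,-13,0,0,0],[-1.5,0.5,-15,0,0,0],[-1.5,0.5,-16,0,0,0],[-1.5,0.5,-16,0,0,0]]'; python3 -m inch '[[0,0,-1,0,0,0],[0,0,-1.5,0,0,0],[0,0,-1.5,0,0,0],[0,0,-1.5,0,0,0]]'
```

```text
time: 14.5
position: [0.472, 0.3031, 0.0624]
tool_rot: [-0.276, -3.129, -0.001]
ft_force: [-4.0, -1.1, 7.3]
grip_width: 0.004
grip_force: 3.8
time: 15.0
position: [0.472, 0.3032, 0.0622]
tool_rot: [-0.276, -3.129, -0.001]
ft_force: [-6.4, -2.8, 16.5]
grip_width: 0.006
grip_force: 8.0
```

Force rose to 16.5 N against a hard stop at tip z = 0.048 m, so the button is fully down. Releasing, moving clear and checking.

```bash
python3 -m inch '[[0,0,4,0,0,0],[0,0,12,0,0,0],[0,0,30,0,0,0],[0,0,80,0,0,0],[0,0,130,0,0,0],[-20,50,160,0,0,0],[-50,100,170,0,0,0],[-80,150,170,0,0,0],[-110,200,170,0,0,0],[-110,200,170,0,0,0],[-110,200,170,0,0,0]]'
python3 look.py 6
python3 - <<'E'
from h import *
for n in('top','side'):
    hs=[]
    for k in('0','6'):
        im=np.load(f'pics/{n}{k}.npz')['im']
        m=cv2.inRange(cv2.cvtColor(im,cv2.COLOR_RGB2HSV),(45,120,40),(80,255,255)); k_,l,st,ce=cv2.connectedComponentsWithStats(m); i=1+np.argmax(st[1:,4]) if k_>1 else 0; print(n,k,ce[i],st[i,4])
im=np.load('pics/top6.npz')['im']; cv2.imwrite('pics/f6.png',im[:,:,::-1])
E
```

```text
time: 16.38
position: [0.3627, 0.5024, 0.2305]
tool_rot: [0.276, 3.128, -0.001]
ft_force: [1.2, 0.2, 0.6]
grip_width: 0.006
grip_force: 0.0
top white 381 c [ 0.556  -0.0432] ang 77.09 t 0.10220674316276118 q 0.026774889081339504
  +0.05 x 1.3 y 39.1 mm
  +0.00 x 0.0 y -10.9 mm
  -0.05 x -1.2 y -60.9 mm
side white 275 c [ 0.555  -0.0494] ang 77.67 t 0.11781806657432271 q 0.028221749437079342
  +0.05 x 0.9 y 27.2 mm
  +0.00 x 0.1 y -22.8 mm
  -0.05 x -0.7 y -72.8 mm
top 0 [193.34862385 249.28440367] 109
top 6 [193.29090909 249.33636364] 110
side 0 [302.72142857 348.33571429] 140
side 6 [302.90344828 348.44827586] 145
```

View pics/f6.png

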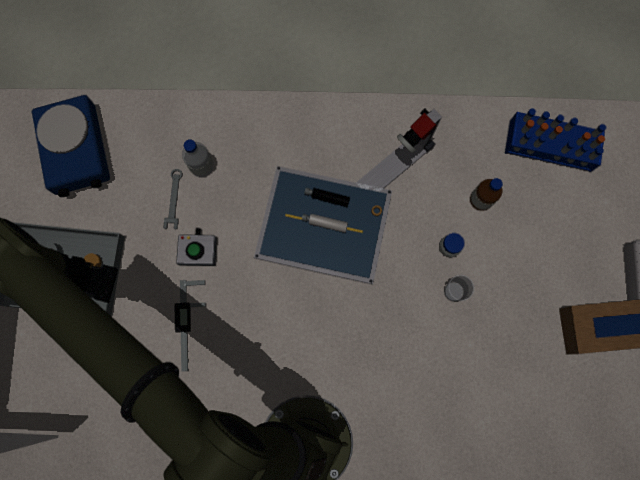

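The final view shows the white rod on the line at (307–347, 219–229). The button is back up at (193,249), everything else is where it started, and the arm is clear. Handing in.

```bash
python3 -c "
from bench import ctrl
print(ctrl.close_job())"
```

```text
the job is handed in; nothing more can be done
None
```

The job is handed in: the white plunger lies at rest along the yellow line (0.0 mm off at mid-length, about 1 mm at each end), pushed there by both fingertips held apart rather than one, and the capture button was then pressed fully down and let up, with nothing else seen to have moved.

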